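# Fit the pouring spout to the wax melter

## Task

Of the two pouring spouts lying in the wooden rack, take the one with the slim, grooved stem that fits the wax melter's outlet: draw it out by its stem, put it down, and take it again by its hand grip. Without straining anything, push the stem straight into the melter's coupling, spout the right way up, until it is fully home and the thumb latch has snapped back up, then give it a firm tug of about 10 N to prove that it is locked, and let go. Leave the other spout in the rack and everything else on the bench as it is.

Things in the scene. Friction and masses are not known exactly. Their poses are not given: they have to be found in the camera images.
- mouth (a point): centre of the round mouth of the steel coupling on the wax melter's outlet, 95 mm above the bench. Its +y axis points straight out of the mouth (level), z up: the stem goes in along -y. Coupling 42 mm across outside; a valve and the steel tank (244 mm across, 0.34 m tall, its wall 132 mm behind the mouth) stand behind it. The melter is fixed.
- bore_end (a point): centre of the flat bottom of the coupling's bore (the hard stop), 46 mm behind the mouth, same axes. The bore is 21.6 mm across; its first 6 mm are flared from 30 mm at the mouth. A sprung shut-off disc in it meets the stem's tip 14 mm before the stop and pushes back with 6, rising to 15 N: a spout that is not locked is pushed out again; a locked one rests against the latch.
- latch: the coupling's thumb latch: a spring-loaded plate with a ribbed tab on top, 28 mm behind the mouth. Axes as of the mouth; its origin is at the mouth's centre while the latch is up (locking) and sinks by up to 6 mm as it is pressed down (released). The stem's nose presses it 3 mm down on the way in (from 20 mm before home; with the shut-off disc it takes a push of up to some 20 N).
- tooth (a point): middle of the top edge of the latch's flat tooth, which stands up into the bore from below, 26 to 30 mm behind the mouth. It snaps up into the stem's groove only in the last 2 mm before the hard stop, so push on to the stop; a locked stem then has 2 mm of play lengthwise between stop and tooth.
- spout: the spout to fit, 198 mm long, 140 to 240 g: round steel stem, black hand grip, steel outlet tube (16 mm thick, to 108 mm along +y, bending down at its end). Origin: centre of the underside of the grip, on which it lies level; -y points along the stem, z up. The axis of the stem is 26 mm above the underside.
- spout_grip (a point): centre of the spout's grip, on the stem's axis, 26 mm above its underside and 16 mm below its top; axes as of the spout. Grip 60 mm long (y), 42 mm high, 32 mm wide (x) between two end flanges 44 mm wide and 5 mm thick, leaving 50 mm of clear length. When the stem is home this point is 42 mm in front of the mouth.
- stem_tip (a point): centre of the front end of the spout's stem, 88 mm from the grip's centre along -y; same axes. Stem 20 mm thick, 58 mm long from the grip's front flange; the nose tapers to 11 mm over the last 8 mm; a groove 12 mm thick and 10 mm long begins 14 mm behind the tip. It goes 46 mm deep into the coupling, leaving 12 mm between flange and mouth.
- stem_mid (a point): point on the axis of the stem 30 mm behind its tip, where it can be pinched while the spout is in the rack (26 mm above the cell's floor); same axes.
- wide_spout: the other spout, to be left alone: same grip, but a plain stem 28 mm thick without groove, and a straight outlet 24 mm thick. Origin and axes as of the spout. It lies in the other cell.
- rack: fixed wooden rack, 177 mm wide (x), 165 mm deep (y), 66 mm high: two roofed cells side by side, 75 mm wide, 50 mm high inside, floor 8 mm above the bench, closed at the back. Origin: on the bench at the middle of the open front, which faces its -y. One spout lies in each cell (either may be in either), 84 mm apart, only some 52 mm of stem sticking out.
- tumbler_mid (a point): middle of a glass tumbler, 76 mm across and 90 mm tall; leave it.
- dropper_mid (a point): middle of an amber dropper bottle, 42 mm across and 105 mm tall; leave it.
- candle_tin_mid (a point): middle of an aluminium candle tin, 80 mm across and 55 mm tall; leave it.
- melter: the wax melter as a whole, fixed: steel tank with lid, outlet valve and coupling. Its origin is on the bench straight below the mouth; axes as of the mouth. A push of 15 to 25 N along the bore seats the spout; far more strains the coupling.
Mind the look-alikes: they are no part of the job. Of the things like the rack, leave any that is red; of the rest the larger one is meant.

How it is judged (in metres and radians):
On the way, in this order (a step that is already met when the one before it is completed fails the run):
1. the spout is drawn out until at least half of its grip is in front of the rack, and lies still, let go by the gripper (y of spout_grip in the frame of rack below 0 m and contact force between the fingers and spout below 0.05 N and linear speed of spout below 0.03 m/s), for 0.15 s.
2. the stem is home in the coupling (within 4 mm of the hard stop) and the latch is back up (within 1.2 mm) (y of stem_tip in the frame of mouth below -0.042 m and distance between stem_tip and mouth below 0.05 m and angle between the y axis of spout and the y axis of mouth, either way round below 0.12 rad and z of latch in the frame of mouth above -0.0012 m), for 0.2 s.
3. tugged: pulled back so that the latch bears more than 16 N (the shut-off disc's spring gives 14 N of it), and it holds (y of stem_tip in the frame of mouth below -0.041 m and z of latch in the frame of mouth above -0.0015 m and contact force between spout and latch above 16 N), for 0.1 s.
At the end, for the whole second after the job is handed in: The spout sits in the melter's coupling, let go and at rest: stem at least 41 mm deep, in line within 7 degrees, upright within 17 degrees (outlet end bent down), latch up within 1.2 mm (y of stem_tip in the frame of mouth below -0.041 m and distance between stem_tip and mouth below 0.05 m and angle between the y axis of spout and the y axis of mouth, either way round below 0.12 rad and angle between spout's own z axis and vertical below 0.3 rad and z of latch in the frame of mouth above -0.0012 m and linear speed of spout below 0.02 m/s); the robot touches nothing.
It fails at once if the other spout is shifted more than 20 mm (distance of wide_spout from where it was at the start of the episode above 0.02 m).
It fails at once if the tumbler, the dropper bottle or the tin is shifted more than 20 mm (distance of any of tumbler_mid, dropper_mid, candle_tin_mid from where it was at the start of the episode above 0.02 m).
It fails at once if the coupling is strained: all contact forces between spout and melter add up to more than 90 N (contact force between spout and melter above 90 N).
It also fails if it takes over 69 s, if anything falls off the work surface, if the arm or the gripper's body presses on something with over 40 N, if the wrist force passes 120 N, or if a joint passes its speed limit or range.

## Robot

A 7-joint arm with a two-finger parallel gripper is mounted at the origin on the work surface. World frame = base frame: x ahead of the robot, y to its left, z up, the work surface at z = 0. Lengths are in m, angles in degrees, forces in N, time in s.
With the tool pointing down it reaches from about 0.425 to 0.925 m from the base axis. Payload 6.8 kg.
Tool frame: the origin (TCP) lies midway between the tips of the shut fingers; the grasp point (between the pads) lies 19 mm behind it; y points along the fingers, z is the direction in which the jaws open and shut, and the axes are right-handed (so a half turn about y gives the same grasp; the last joint's range is limited). The gripper opens to 85 mm and grips with 20 to 120 N. Pads are 22 mm wide; open, the fingers measure 114 mm over their backs; the gripper's body (76 mm by 85 mm) begins 54 mm behind the grasp point. The pads swing forward as they close: fully open they stand 13 mm farther back than shut.
Start: joints at [-71.167, 27.33, 1.283, 89.118, -0.659, 63.558, -4.761], TCP at [0.286, 0.612, 0.231] pointing down, gripper open.
Joint ranges: [-169.35, 169.35], [-19.33, 120.38], [-80.79, 83.38], [13.8, 139.57], [-78.32, 258.32], [9.67, 109.79], [-169.56, 169.56]. Speed limits (degrees/s): [136.94, 136.94, 180, 180, 180, 180, 180].

## Interface

Orientations are given as [roll, pitch, yaw] about the fixed x, y, z axes, in that order (R = Rz(yaw) Ry(pitch) Rx(roll)).
In Python, from cell import move_to, move_linear, move_j, set_gripper, dwell, inverse_kinematics, get_state, capture, calibration, Unreachable, sign_off, recognise, silhouettes, spot_point gives the robot as it stands. Calls block until the motion is done:
- move_to(position, orientation): joint-space move of the TCP to a pose.
- move_linear(position, feed=0.15, frame=None): straight line of the TCP; frame=None keeps the orientation; feed is the mean speed in m/s.
- move_j(angles): joint-space move.
- set_gripper(opening, newtons=None): finger opening in m; newtons is the grip in N (None keeps the last); returns when the fingers have stopped.
- dwell(seconds).
- inverse_kinematics(position, orientation): joint angles nearest the present ones, or None.
- get_state(): the state.
- capture(name): name is "side" or "top" or "wrist"; returns the picture (400x640x3 uint8, red, green, blue); there is no depth.
- calibration(name): a dict with "fx", "fy", "cx", "cy" (pixels), "k1" (the pictures are not rectified: a ray, as slopes to the right and down, at radius r is drawn at 1 + k1 r^2 times it, then the intrinsics apply), "rvec" (rotation vector, rad) and "tvec" (3), from world to camera coordinates, as OpenCV has them. Camera axes: x right, y down, z forward; pixel columns grow to the right and rows downward; lengths in m; the calibration is good to about 2 mm. A picture is of the moment at which its call begins: read the wrist's pose just before it. calibration takes no time and is no camera call; for the wrist camera it gives the pose at the moment of the call.
A pose or a line that the arm cannot do raises Unreachable and nothing moves.
- sign_off(): hands the job in, once; it reports no verdict.
Trained networks look in the newest picture that a camera, given by its name, has taken for a name from the list of things; names that differ only in an ending like _2 or _b are one class to them, and where a whole thing is asked for, a point or a joint stands for the part that bears it (a point fixed in the world has none). Each returns a list of dicts, best first, with "confidence" (0 to 1); they miss things now and then, are a little off and sometimes report something else, mostly with a low value. They report only what shows in the picture. A call takes as long as a camera call. They do not tell look-alikes from the thing itself.
- recognise(camera, thing): "location" ([column, row] in pixels, amid what is visible of it).
- silhouettes(camera, thing): "pixels" (400x640 bool, what is visible of it) and "location" ([column, row] in pixels, amid what is visible of it).
- spot_point(camera, thing): "location" ([column, row] in pixels: a listed point, or the origin of a listed thing).
The state is a dict: "time": time; "q": joint angles; "qd": joint speeds; "effort": joint torques, N m; "ee_pos": TCP position; "eef_rot": TCP orientation; "wrist_force": force on the tool from outside, world axes, zero at the start; "moment": the same for the moment, N m; "opening": finger opening in m.
Only numpy, scipy, OpenCV 4.12 (cv2) and the standard library are available. Lean on these libraries where they do the work, as an engineer would, in place of code of your own. Each camera call takes 0.05 s, during which the arm holds its last target.

## Working session

There is one attempt and no reset: what is moved stays moved. The work goes in short steps, each a Python script; the robot and the scene stay as the last script left them, time stands still between calls to the robot, and variables do not carry over. Pictures are saved under pics/ and viewed, and the job is handed in when it is done.

```bash
ls; mkdir -p pics; python3 - <<'E'
from cell import *
import cv2
for n in ["side","top","wrist"]:
    im=capture(n); cv2.imwrite(f"pics/a_{n}.png",im[:,:,::-1]); 
    c=calibration(n); print(n,c)
print(get_state())
E
```

```text
pics
side {'fx': 378.97116160205843, 'fy': 378.97116160205843, 'cx': 316.5345079159473, 'cy': 196.98605025729938, 'k1': 0.014680276063922464, 'rvec': array([ 2.37767394, -0.53648616,  0.17512052]), 'tvec': array([-0.47047156,  0.19941358,  0.92657321])}
top {'fx': 480.26586676432186, 'fy': 480.26586676432186, 'cx': 317.15905001462033, 'cy': 198.11252957334054, 'k1': -0.06716793695458836, 'rvec': array([ 2.15855479, -2.13087215,  0.16966944]), 'tvec': array([-0.01097662,  0.55296547,  1.02995974])}
wrist {'fx': 310.0996109188842, 'fy': 310.0996109188842, 'cx': 315.1114531791247, 'cy': 197.9301813406365, 'k1': 0.013516688856476567, 'rvec': array([-2.44373393, -1.5590335 , -0.21550488]), 'tvec': array([-0.67294924, -0.03718851,  0.37862413])}
{'time': 0.15, 'q': array([-71.1678584 ,  27.36857122,   1.28008152,  89.16153646,
        -0.66009641,  63.55796402,  -4.76248544]), 'qd': array([ 0.02766548, -0.2541506 , -0.08272086, -0.28384837,  0.04081601,
        0.06614957,  0.1449371 ]), 'effort': array([ 2.29843550e-03, -5.96920609e+01,  1.60985235e+00, -2.81491435e+01,
        1.26668220e-02,  6.50623624e-03,  4.45838054e-06]), 'ee_pos': array([0.28535585, 0.61124202, 0.23053391]), 'eef_rot': array([-9.00806290e+01, -4.51766328e-03, -2.50262399e+01]), 'wrist_force': array([-0.51250932,  0.16609244, -0.65875067]), 'moment': array([-0.02646195,  0.05601357, -0.01027787]), 'opening': 0.08531165268593625}
```

View pics/a_side.png

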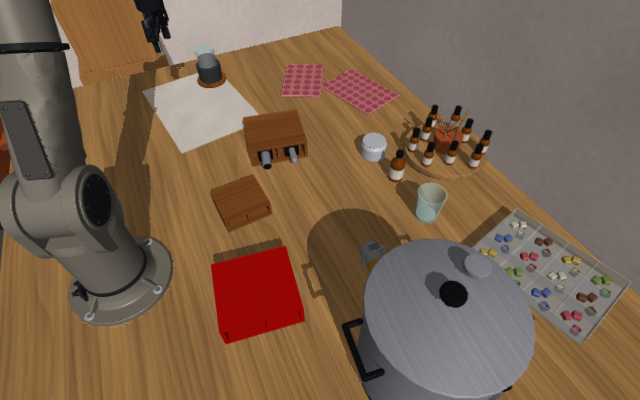

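View pics/a_top.png

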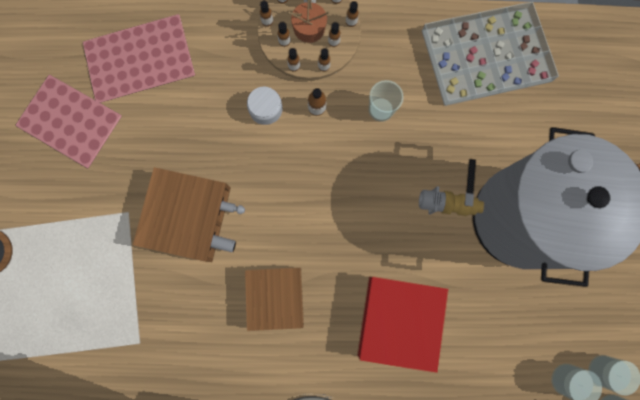

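View pics/a_wrist.png

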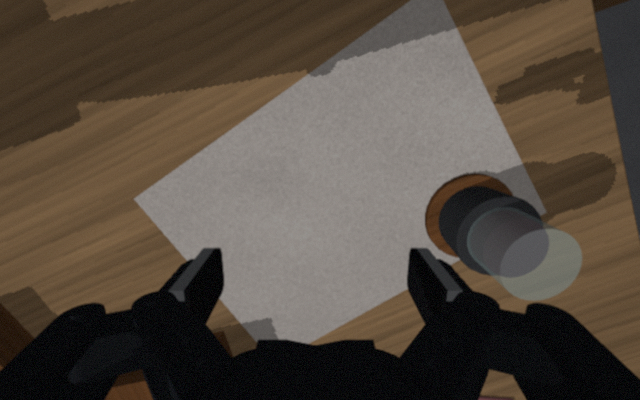

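The top view shows the larger wooden rack at (183,215). The slim stem sticks out at (232,208), the thick one at (223,243). The coupling mouth is at about (422,200), and the red rack and the small rack are look-alikes. Next I'll measure positions.

```bash
cat > h.py <<'E'
from cell import *
import cv2, numpy as np
from scipy.spatial.transform import Rotation as Ro
from scipy.optimize import least_squares
def prm(n):
    c=calibration(n); return c
def proj(c,P):
    P=np.atleast_2d(P); R=cv2.Rodrigues(np.array(c['rvec']))[0]
    q=P@R.T+c['tvec']; s=q[:,:2]/q[:,2:]; r2=(s**2).sum(1,keepdims=True); s=s*(1+c['k1']*r2)
    return s*[c['fx'],c['fy']]+[c['cx'],c['cy']]
def ray(c,uv):
    s0=(np.array(uv,float)-[c['cx'],c['cy']])/[c['fx'],c['fy']]; s=s0.copy()
    for _ in range(20): s=s0/(1+c['k1']*(s@s))
    R=cv2.Rodrigues(np.array(c['rvec']))[0]
    return -R.T@c['tvec'], R.T@np.array([s[0],s[1],1])
def onz(c,uv,z):
    o,d=ray(c,uv); return o+d*(z-o[2])/d[2]
def tri(obs): # [(c,uv)]
    A=0;b=0
    for c,uv in obs:
        o,d=ray(c,uv); d=d/np.linalg.norm(d); M=np.eye(3)-np.outer(d,d); A=A+M;b=b+M@o
    return np.linalg.solve(A,b)
E
python3 - <<'E'
from h import *
C={n:calibration(n) for n in ["side","top"]}
for n in C: capture(n)
for t,z in [("mouth",.095),("bore_end",.095),("stem_tip",.034),("stem_mid",.034),("spout",.008),("spout_grip",.034),("wide_spout",.008),("rack",0),("tooth",.084),("tumbler_mid",.045),("dropper_mid",.0525),("candle_tin_mid",.0275)]:
    for n in C:
        for r in spot_point(n,t)[:3]:
            print(t,n,np.round(r['location'],1),round(r['confidence'],2),np.round(onz(C[n],r['location'],z),4))
print(get_state()['time'])
E
```

```text
mouth side [367.6 245.7] 0.57 [ 0.5441 -0.2258  0.095 ]
mouth top [417.4 200.6] 0.55 [ 0.5425 -0.217   0.095 ]
bore_end side [373.8 262.3] 0.81 [ 0.5346 -0.2694  0.095 ]
bore_end side [293.8 157. ] 0.72 [0.5069 0.1194 0.095 ]
bore_end side [394.8 168.9] 0.27 [ 0.7337 -0.0439  0.095 ]
bore_end top [442.8 203.1] 0.93 [ 0.5378 -0.2715  0.095 ]
bore_end top [422.4 197.8] 0.43 [ 0.5486 -0.2279  0.095 ]
bore_end top [266.9 101.3] 0.4 [0.7585 0.1094 0.095 ]
stem_tip side [293.9 162.5] 0.63 [0.5196 0.1589 0.034 ]
stem_tip top [243.  212.6] 0.54 [0.5193 0.1619 0.034 ]
stem_tip top [208.3 201.8] 0.3 [0.5426 0.2411 0.034 ]
stem_mid side [292.4 155.7] 0.44 [0.527  0.1882 0.034 ]
spout side [289.3 147.4] 0.62 [0.5423 0.255  0.008 ]
spout top [207.6 200.5] 0.77 [0.5494 0.2487 0.008 ]
spout_grip side [289.4 142.6] 0.77 [0.5417 0.2478 0.034 ]
wide_spout side [267.3 155.9] 0.68 [0.4649 0.2487 0.008 ]
wide_spout top [208.9 203.1] 0.69 [0.5433 0.2454 0.008 ]
wide_spout top [199.7 236.4] 0.51 [0.4663 0.2631 0.008 ]
rack side [265.7 329.9] 0.88 [ 0.27   -0.2688  0.    ]
rack side [252.6 221.7] 0.68 [ 0.3
[... 261 characters left out ...]
0.5311 -0.2546  0.084 ]
tooth top [431.8 201.6] 0.7 [ 0.5424 -0.2506  0.084 ]
tumbler_mid side [426.7 204.1] 0.92 [ 0.7709 -0.1529  0.045 ]
tumbler_mid side [367.6 243.8] 0.52 [ 0.5673 -0.1942  0.045 ]
tumbler_mid side [358.8 268.7] 0.47 [ 0.5142 -0.2452  0.045 ]
tumbler_mid top [383.5 104.9] 0.61 [ 0.7722 -0.1541  0.045 ]
dropper_mid side [397.  167.2] 0.64 [ 0.7714 -0.0074  0.0525]
dropper_mid top [317.5  99.8] 0.96 [ 0.7792 -0.0017  0.0525]
candle_tin_mid side [376.5 147.7] 0.58 [0.7785 0.1128 0.0275]
candle_tin_mid top [265.6 101. ] 0.66 [0.7839 0.1197 0.0275]
candle_tin_mid top [416.5 201.9] 0.66 [ 0.5496 -0.2295  0.0275]
candle_tin_mid top [200.  236.6] 0.57 [0.4645 0.2577 0.0275]
1.45
```

```bash
python3 - <<'E'
import cv2
a=cv2.imread('pics/a_top.png'); 
cv2.imwrite('pics/z1.png',cv2.resize(a[150:280,120:280],None,fx=5,fy=5,interpolation=cv2.INTER_CUBIC)[:600])
cv2.imwrite('pics/z2.png',cv2.resize(a[150:250,400:500],None,fx=6,fy=6,interpolation=cv2.INTER_CUBIC))
a=cv2.imread('pics/a_side.png'); 
cv2.imwrite('pics/z3.png',cv2.resize(a[100:180,230:330],None,fx=7,fy=7,interpolation=cv2.INTER_CUBIC))
E
```

```text
(no output)
```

View pics/z1.png

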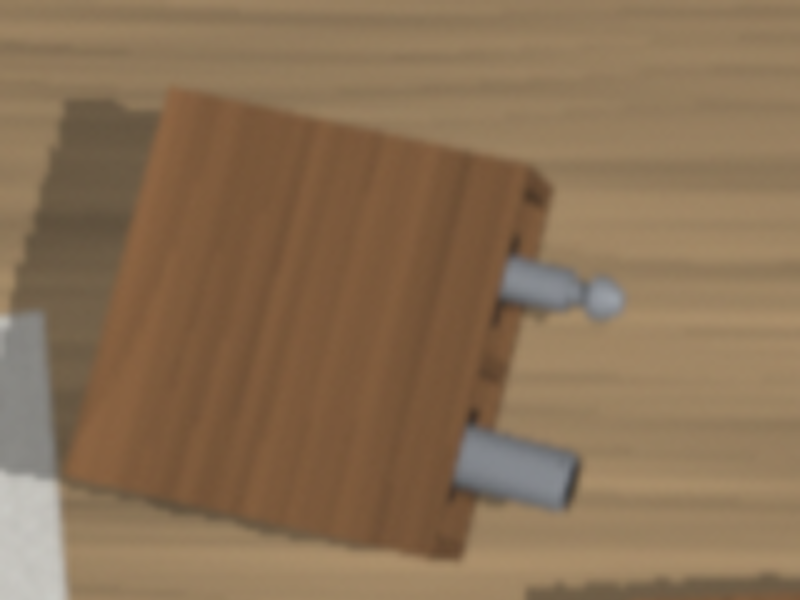

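View pics/z2.png

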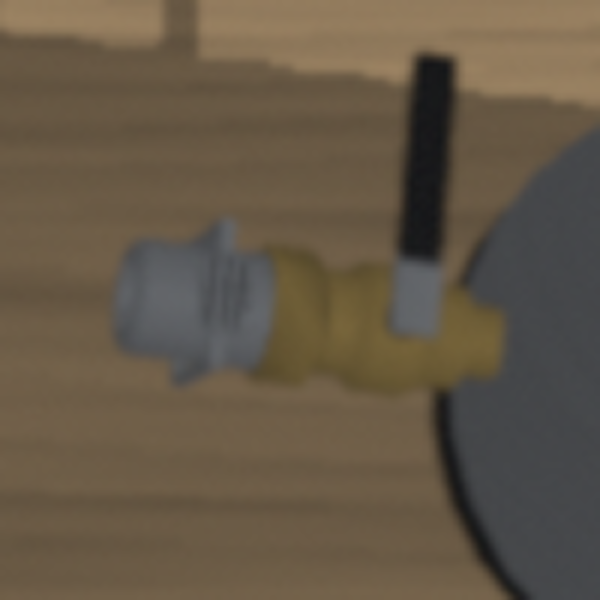

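View pics/z3.png

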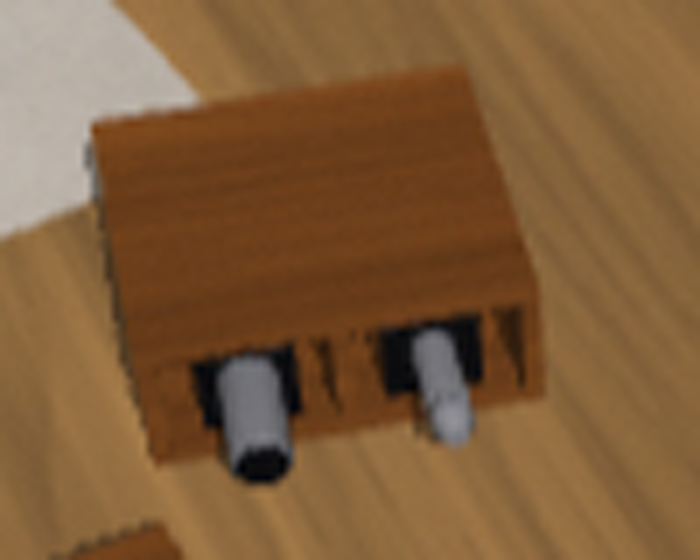

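```bash
python3 - <<'E'
from h import *
c=calibration("wrist"); s=get_state()
R=cv2.Rodrigues(c['rvec'])[0]; T=Ro.from_euler('xyz',s['eef_rot'],degrees=True).as_matrix()
o=-R.T@c['tvec']; print("cam in tool",T.T@(o-s['ee_pos']), "\ncam axes in tool (cols x,y,z)\n",(T.T@R.T).round(3))
t=calibration("top"); sd=calibration("side")
z=lambda x,y:(120+x/5,150+y/5)
bl=onz(t,z(170,88),.066);fl=onz(t,z(530,163),.066);bb=onz(t,z(68,478),.066); 
print(bl,fl,bb,np.linalg.norm(bl-fl),np.linalg.norm(bl-bb), np.degrees(np.arctan2(*(-(bl-fl)[:2]*[1,-1]))) )
a=onz(t,z(607,298),.034); b=onz(t,z(510,280),.034); print("stem",a,b,np.degrees(np.arctan2(-(b-a)[0],(b-a)[1])))
zz=lambda x,y:(400+x/6,150+y/6)
a=onz(t,zz(125,298),.095); b=onz(t,zz(270,310),.095); print("coup",a,b,np.degrees(np.arctan2((b-a)[0],-(b-a)[1])))
psi=-15
m=np.array([.54,-.22,.095])
for P,Y in [([.525,.17,.20],psi+90),([.525,.17,.20],psi-90),([.53,-.17,.095-.019],-8+90),([.53,-.17,.076],-98)]:
    print(P,Y,inverse_kinematics(P,[-90,0,Y]))
E
```

```text
cam in tool [-0.06900137 -0.14252242 -0.00120947] 
cam axes in tool (cols x,y,z)
 [[-0.001  0.962  0.274]
 [ 0.    -0.274  0.962]
 [ 1.     0.001 -0.   ]]
[0.61299436 0.35883578 0.066     ] [0.5811869  0.19687151 0.066     ] [0.43996303 0.39276058 0.066     ] 0.16505798732276844 0.1763256459867111 -11.110671511452813
stem [0.52597751 0.16572081 0.034     ] [0.53352475 0.20972584 0.034     ] -9.73202750781189
coup [ 0.54457008 -0.22444552  0.095     ] [ 0.5409455  -0.27634069  0.095     ] -3.995297953752342
[0.525, 0.17, 0.2] 75 [-19.47983675  17.92904458  -6.02746174 107.70555218   2.27612017
  54.47961165 138.46053266]
[0.525, 0.17, 0.2] -105 [-47.62165786  19.09104422  28.86425917 109.5573708  -11.23847396
  54.10860238 -28.46225278]
[0.53, -0.17, 0.076] 82 [ -35.5341325    54.4623174    72.38078633  115.51623586  -61.65143974
   61.79272825 -120.96627914]
[0.53, -0.17, 0.076] -98 [-21.5390262   35.25869686  44.31163851 114.82333018 -35.3877268
  44.13443194  36.03488467]
```

```bash
python3 - <<'E'
from h import *
s=get_state(); q=s['q'].copy(); q[0]=-20; q[6]+=24; move_j(q)
print(get_state()['ee_pos'],get_state()['eef_rot'])
move_to([.531,.184,.16],[-90,0,-101])
s=get_state();print(s['time'],s['q'],s['ee_pos'],s['eef_rot'],s['wrist_force'])
c=calibration("wrist"); im=capture("wrist"); cv2.imwrite("pics/b_wrist.png",im[:,:,::-1])
for t,z in [("stem_tip",.034),("stem_mid",.034),("spout",.008),("rack",0)]:
    for r in spot_point("wrist",t)[:3]:
        print(t,np.round(r['location'],1),round(r['confidence'],2),np.round(onz(c,r['location'],z),4))
np.save('b_c.npy',c,allow_pickle=True)
E
```

```text
[0.65503036 0.16305694 0.23125231] [-8.99828553e+01  4.57518857e-02 -5.20412250e+01]
4.4083 [-33.10484893  21.44478185   9.52193237 109.21648205  -4.54452109
  49.60790163 -32.13683909] [0.53183475 0.18471206 0.16060724] [-8.99228768e+01  4.47995556e-02 -1.00848687e+02] [ 0.2424178  -0.05508901  0.65802432]
stem_tip [309.  220.2] 0.79 [0.5211 0.1564 0.034 ]
stem_mid [311.5 188.1] 0.63 [0.5292 0.1859 0.034 ]
rack [272.5 162. ] 0.89 [0.4946 0.2108 0.    ]
```

View pics/b_wrist.png

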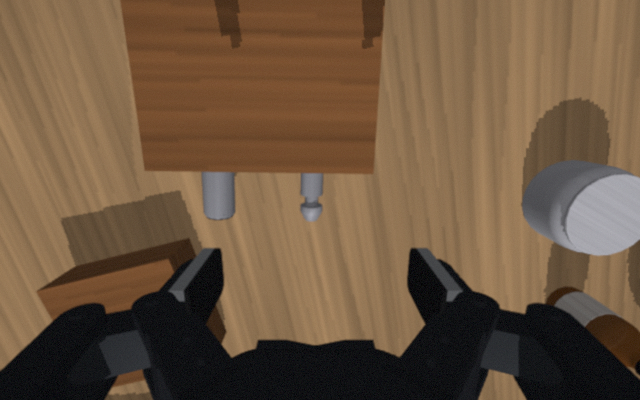

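The wrist view shows the slim grooved stem at column ~312, rows 172–220. The thick stem is left of it at 219, the tin and dropper bottle are on the right, and the jaws are lined up. I'll compute the direction and pinch.

```bash
python3 - <<'E'
from h import *
c=np.load('b_c.npy',allow_pickle=True).item()
im=cv2.imread('pics/b_wrist.png'); 
cv2.imwrite('pics/z4.png',cv2.resize(im[160:230,270:350],None,fx=8,fy=8,interpolation=cv2.INTER_CUBIC))
d=(im[:,:,0].astype(int)-im[:,:,2].astype(int)) # blue-red: wood negative, steel ~ positive
for r in range(172,224,3): 
    k=np.where(d[r,290:335]>-12)[0]+290; print(r,k.min() if len(k) else None,k.max() if len(k) else None)
e=[onz(c,p,.066) for p in [(145,170),(373,173)]]; v=e[1]-e[0]; print(e,np.degrees(np.arctan2(v[1],v[0])))
E
```

```text
172 None None
175 301 321
178 301 322
181 301 321
184 301 321
187 301 321
190 301 321
193 301 321
196 305 317
199 306 317
202 305 317
205 301 320
208 301 321
211 302 320
214 303 319
217 304 317
220 307 314
223 None None
[array([0.40758029, 0.23183923, 0.066     ]), array([0.58024845, 0.19661639, 0.066     ])] -11.529662063317678
```

View pics/z4.png

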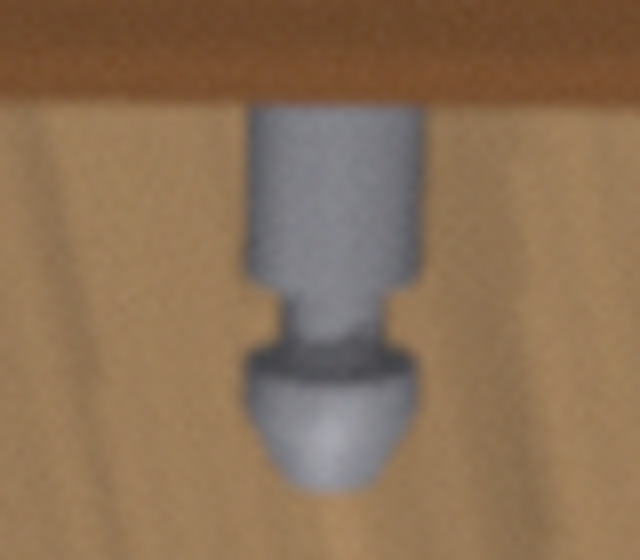

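```bash
python3 - <<'E'
from h import *
c=np.load('b_c.npy',allow_pickle=True).item()
a=onz(c,(311.1,180),.034); b=onz(c,(310.9,211),.034); tip=onz(c,(310.9,220),.034)
psi=np.degrees(np.arctan2(-(a-b)[0],(a-b)[1])); print(a,b,tip,psi)
psi=(psi-11.4)/2; u=np.array([-np.sin(np.radians(psi)),np.cos(np.radians(psi)),0])
mid=tip+.030*u; print(psi,mid,[tip+u*np.dot(a-tip,u)-a])
o=[-90,0,psi-90]
set_gripper(.050,60)
move_to([mid[0],mid[1],.10],o)
move_linear([mid[0],mid[1],.017],feed=.08)
s=get_state();print(s['time'],s['ee_pos'],s['eef_rot'],s['wrist_force'])
set_gripper(0.0,60)
s2=get_state();print(s2['time'],s2['opening'],s2['wrist_force']-s['wrist_force'],s2['ee_pos'])
im=capture("wrist"); cv2.imwrite("pics/c_wrist.png",im[:,:,::-1])
E
```

```text
[0.53024514 0.19324117 0.034     ] [0.5245564 0.1648493 0.034    ] [0.52289597 0.15628915 0.034     ] -11.330047164457337
-11.36502358222867 [0.52880774 0.1857009  0.034     ] [array([ 7.51565393e-05, -1.51064775e-05,  0.00000000e+00])]
6.6333 [0.52923614 0.18582857 0.01747102] [-8.99555821e+01  3.11121349e-02 -1.01369306e+02] [-0.04792243  0.0395142  -0.22992333]
7.025 0.01797295430625788 [-1.14177872 -0.66036053  3.63397656] [0.52906814 0.18571318 0.01743651]
```

View pics/c_wrist.png

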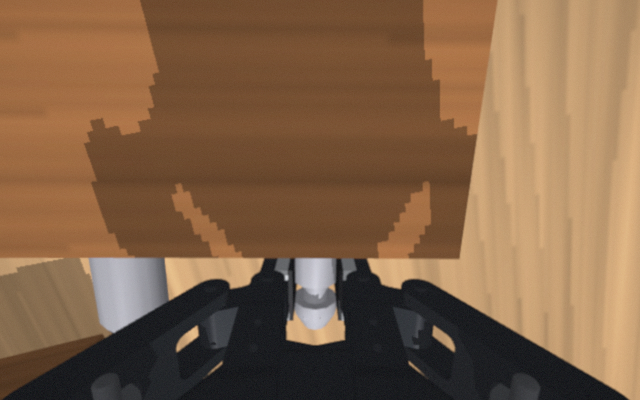

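```bash
python3 - <<'E'
from h import *
psi=-11.365; u=np.array([-np.sin(np.radians(psi)),np.cos(np.radians(psi)),0])
p=get_state()['ee_pos'].copy(); f0=get_state()['wrist_force']
p1=p-.03*u+[0,0,.001]; move_linear(p1,feed=.06); s=get_state(); print(s['time'],s['opening'],s['wrist_force'],s['ee_pos']-p)
p2=p-.168*u+[0,0,.0015]; move_linear(p2,feed=.12); s=get_state(); print(s['time'],s['opening'],s['wrist_force'],s['moment'],s['ee_pos']-p)
for n in ["side","wrist"]:
    im=capture(n); cv2.imwrite(f"pics/d_{n}.png",im[:,:,::-1])
E
```

```text
7.725 0.0178829419087434 [-0.61643861 -0.17763641 -0.94209576] [-0.00610015 -0.03002742  0.0008698 ]
9.025 0.01795362933890263 [-0.92690046  0.51192795 -1.79994257] [-0.15495232 -0.00703264  0.00390938] [-0.03285769 -0.16374815  0.00149535]
```

View pics/d_side.png

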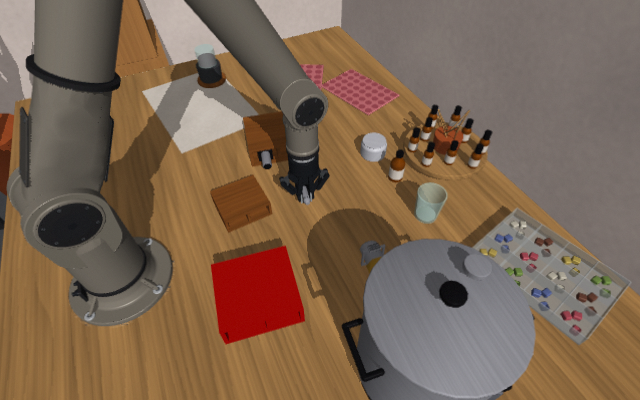

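View pics/d_wrist.png

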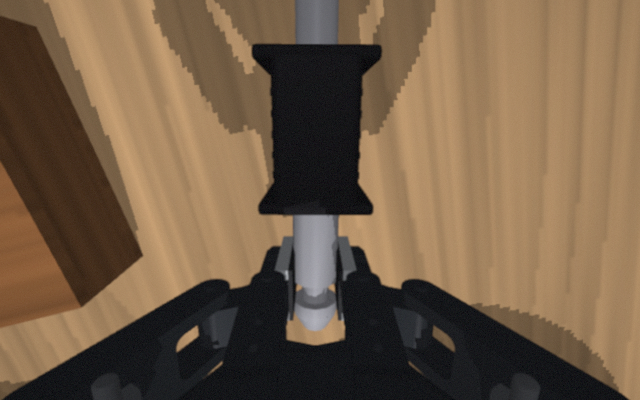

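The spout is fully out and straight in the jaws, with the grip at (317,130). Now lower it, release, back off and look.

```bash
python3 - <<'E'
from h import *
p=get_state()['ee_pos'].copy()
for z in [.0125,.0105,.0095]:
    move_linear([p[0],p[1],z],feed=.03); s=get_state(); print(s['time'],s['ee_pos'],s['wrist_force'])
    if s['wrist_force'][2]>3: break
set_gripper(.045,60); dwell(.25)
psi=-11.365; u=np.array([-np.sin(np.radians(psi)),np.cos(np.radians(psi)),0])
p=get_state()['ee_pos'].copy()
move_linear([p[0],p[1],.13],feed=.15)
move_linear(np.array([p[0],p[1],.16])+.035*u,feed=.15)
s=get_state(); print(s['time'],s['ee_pos'],s['eef_rot'],s['wrist_force'])
c=calibration("wrist"); im=capture("wrist"); cv2.imwrite("pics/e_wrist.png",im[:,:,::-1]); np.save('e_c.npy',c,allow_pickle=True)
for t,z in [("stem_tip",.026),("stem_mid",.026),("spout",.0),("spout_grip",.026)]:
    for r in spot_point("wrist",t)[:3]:
        print(t,np.round(r['location'],1),round(r['confidence'],2),np.round(onz(c,r['location'],z),4))
E
```

```text
9.4917 [0.49594325 0.02202974 0.0121989 ] [ 0.78029536 -0.38911315 -1.92447961]
9.7417 [0.49629893 0.02188489 0.01051458] [-0.38714633 -0.07978902 -0.56965973]
9.9917 [0.49634865 0.02180498 0.00965662] [ 0.24010619 -0.20144861  1.13019271]
12.025 [0.50268537 0.05604553 0.15936325] [-9.00427702e+01 -3.79420007e-02 -1.01318767e+02] [ 0.71071045 -0.13795287 -0.51985356]
stem_tip [312.1 253.5] 0.75 [ 0.4869 -0.009   0.026 ]
stem_mid [313.9 223.6] 0.97 [0.4947 0.021  0.026 ]
spout [315.6 155.4] 0.57 [0.5082 0.0805 0.    ]
spout_grip [316.1 160.3] 0.63 [0.5084 0.0798 0.026 ]
```

View pics/e_wrist.png

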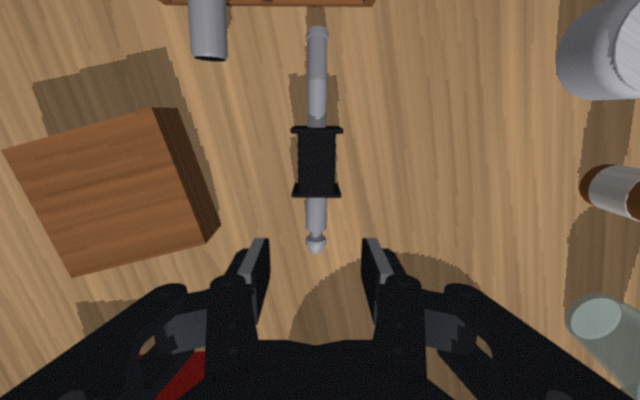

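The spout lies free on the bench, tip at (316,250), grip at (317,160), and the other spout hasn't moved. Next: regrasp by the hand grip.

```bash
python3 - <<'E'
from h import *
c=np.load('e_c.npy',allow_pickle=True).item()
im=cv2.imread('pics/e_wrist.png').astype(int); d=im[:,:,0]-im[:,:,2]
P=[]
for r in list(range(55,110,5))+list(range(202,228,4)):
    k=np.where(d[r,300:335]>-12)[0]+300; m=(k.min()+k.max())/2; P.append(onz(c,(m,r),.026)[:2]); print(r,k.min(),k.max(),end='; ')
P=np.array(P); f=np.polyfit(P[:,1],P[:,0],1); psi=-np.degrees(np.arctan(f[0])); print('\npsi',psi, 'x at y=.079',np.polyval(f,.079), 'res',np.abs(np.polyval(f,P[:,1])-P[:,0]).max())
fl=[onz(c,(317,126),.042),onz(c,(316.5,198),.042)]; print(fl,(fl[0]+fl[1])/2, np.linalg.norm(fl[0]-fl[1]))
E
```

```text
55 308 325; 60 308 325; 65 308 325; 70 308 325; 75 308 326; 80 308 326; 85 308 326; 90 308 326; 95 308 325; 100 308 325; 105 308 325; 202 306 325; 206 306 325; 210 306 325; 214 306 325; 218 306 325; 222 306 325; 226 306 325; 
psi -11.67171229846772 x at y=.079 0.5081785145868553 res 0.00036103529266429124
[array([0.51506676, 0.10971847, 0.042     ]), array([0.50282749, 0.04979965, 0.042     ])] [0.50894712 0.07975906 0.042     ] 0.061156071268557856
```

```bash
python3 - <<'E'
from h import *
g=np.array([.5083,.0793]); o=[-90,0,-11.55-90]
set_gripper(.060,90)
move_to([*g,.09],o)
move_linear([*g,.008],feed=.08)
s=get_state();print(s['time'],s['ee_pos'],s['eef_rot'],s['wrist_force'])
set_gripper(0.0,90)
s=get_state();print(s['time'],s['opening'],s['ee_pos'],s['eef_rot'],s['wrist_force'])
move_linear([*g,.20],feed=.2); dwell(.1)
s=get_state();print(s['time'],s['opening'],s['ee_pos'],s['wrist_force'],s['moment'],s['q'])
c=calibration("wrist"); im=capture("wrist"); cv2.imwrite("pics/f_wrist.png",im[:,:,::-1]); np.save('f_c.npy',c,allow_pickle=True)
E
```

```text
14.15 [0.50871599 0.07937678 0.0084525 ] [-8.99532990e+01  2.31419571e-02 -1.01552374e+02] [0.51425306 0.51893919 0.54006435]
14.5167 0.031098529384862544 [0.50874778 0.07937623 0.00866181] [-8.99492845e+01  2.82981956e-02 -1.01555231e+02] [-0.54229447 -0.32291773  5.61438613]
15.725 0.031054749191583807 [0.50738273 0.07907393 0.19863942] [-0.27953412 -1.12750522 -1.64282247] [-0.0147187   0.06171498 -0.00889783] [-22.88906534  14.30122186   8.30329823 113.35456127  -2.55878184
  52.67059559 -24.82864228]
```

View pics/f_wrist.png

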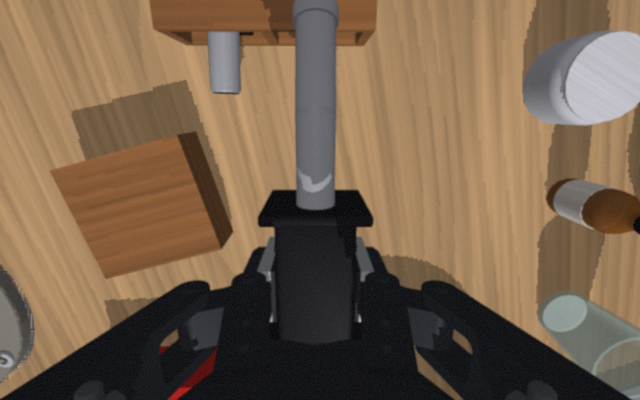

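```bash
python3 - <<'E'
from h import *
q=get_state()['q'].copy(); q[0]=8; q[6]+=38; move_j(q)
s=get_state();print(s['time'],s['ee_pos'],s['eef_rot'])
o=[-90,0,-94]; out=[]
for i,P in enumerate([[.475,-.215,.25],[.61,-.215,.25]]):
    move_to(P,o); dwell(.15)
    s=get_state();print(s['time'],s['ee_pos'],s['eef_rot'],s['q'])
    c=calibration("wrist"); im=capture("wrist"); cv2.imwrite(f"pics/g{i}_wrist.png",im[:,:,::-1]); np.save(f'g{i}_c.npy',c,allow_pickle=True)
    for t,z in [("mouth",.095),("bore_end",.095),("tooth",.084)]:
        for r in spot_point("wrist",t)[:2]:
            print(t,np.round(r['location'],1),round(r['confidence'],2),np.round(onz(c,r['location'],z),4))
E
```

```text
16.8417 [ 0.47672576 -0.19114396  0.19856459] [-9.01456006e+01  6.77682369e-02 -9.43428161e+01]
17.325 [ 0.47476238 -0.21309111  0.24882576] [-9.01221635e+01  5.78638264e-02 -9.38524014e+01] [  9.39005124  11.69215509   9.19122278 109.39267538  -2.1889089
  59.21247519  15.6665159 ]
mouth [390.4 187.8] 0.83 [ 0.548  -0.2237  0.095 ]
bore_end [382.  232.4] 0.75 [ 0.5394 -0.2703  0.095 ]
18.275 [ 0.60889629 -0.21564226  0.25004056] [-9.00364097e+01 -1.14130840e-02 -9.40725500e+01] [ 7.54713048 23.76486552  8.75434467 92.62456959 -3.89426051 63.94298085
 13.21150452]
mouth [253.1 194.1] 0.79 [ 0.5465 -0.2241  0.095 ]
mouth [253.  241.4] 0.26 [ 0.5401 -0.2747  0.095 ]
bore_end [255.9 239.4] 0.57 [ 0.5434 -0.2726  0.095 ]
```

View pics/g0_wrist.png

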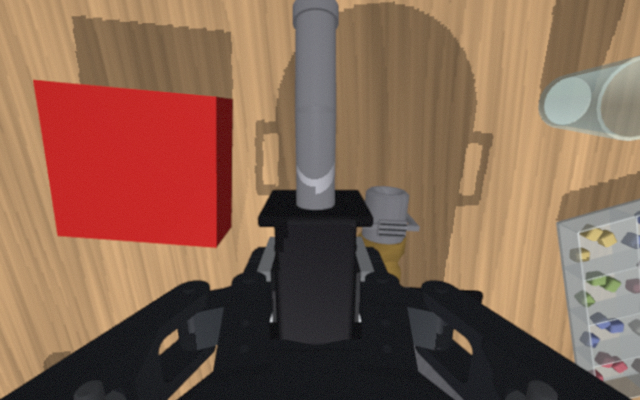

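View pics/g1_wrist.png

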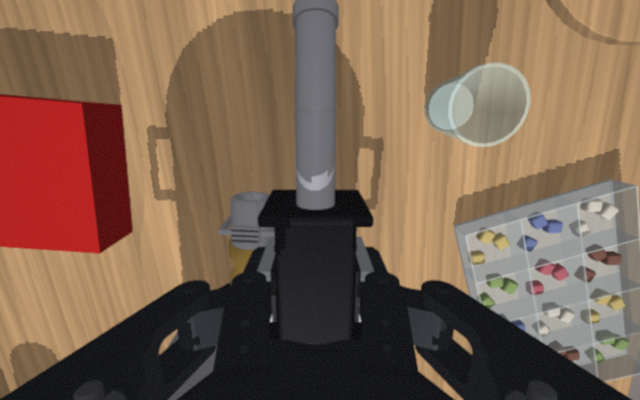

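```bash
python3 - <<'E'
import cv2,numpy as np
a=cv2.imread('pics/g0_wrist.png')[180:250,355:425]; b=cv2.imread('pics/g1_wrist.png')[185:255,212:282]
f=lambda i:cv2.resize(i,(400,560)[::1] if 0 else (398,560),interpolation=cv2.INTER_CUBIC)
f=lambda i:cv2.resize(i,None,fx=5.6,fy=8,interpolation=cv2.INTER_CUBIC)
o=np.hstack([f(a),f(b)]); print(o.shape)
o=np.clip(o.astype(float)*1.7,0,255).astype(np.uint8)
for k in range(0,70,10): cv2.line(o,(0,k*8),(6,k*8),(0,0,255),1); cv2.line(o,(int(k*5.6),0),(int(k*5.6),6),(0,0,255),1); cv2.line(o,(392+int(k*5.6),0),(392+int(k*5.6),6),(0,0,255),1)
cv2.imwrite('pics/z5.png',o)
E
```

```text
(560, 784, 3)
```

View pics/z5.png

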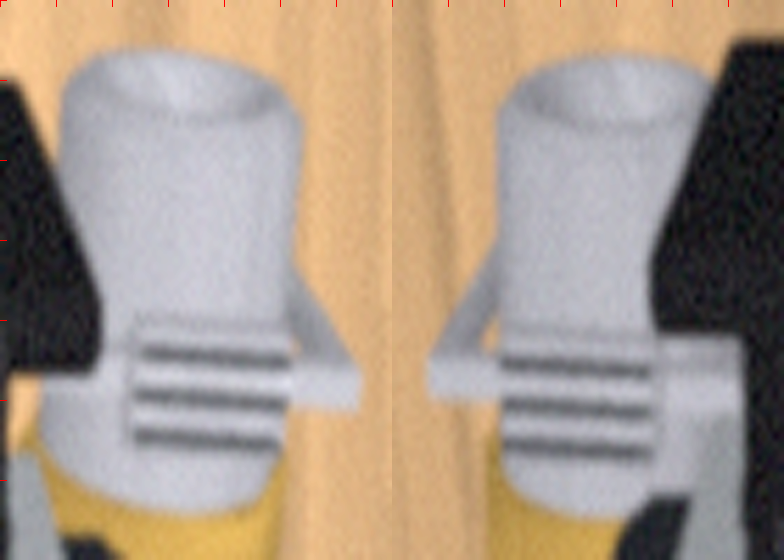

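```bash
cat > fit.py <<'E'
from h import *
C=[np.load(f'g{i}_c.npy',allow_pickle=True).item() for i in (0,1)]
p0=lambda X,Y:(355+X/5.6,180+Y/8); p1=lambda X,Y:(212+(X-392)/5.6,185+Y/8)
for c,p in ((C[0],p0(182,87)),(C[1],p1(609,90))): print(p,onz(c,p,.095))
print('tri',tri([(C[0],p0(182,87)),(C[1],p1(609,90))]))
# silhouette lines: tangent distance from cyl axis to ray = .021
L=[(C[0],p0(60,150),1),(C[0],p0(40,430),1),(C[0],p0(300,140),-1),(C[0],p0(284,440),-1),(C[1],p1(499,130),1),(C[1],p1(498,230),1),(C[1],p1(502,450),1)]
M=[(C[0],p0(182,87)),(C[1],p1(609,90))]
def res(v,full=True):
    x,y,psi=v[:3]; z=v[3] if len(v)>3 else .095
    m=np.array([x,y,z]); ax=np.array([-np.sin(psi),np.cos(psi),0]); r=[]
    for c,p,s in L:
        o,d=ray(c,p); n=np.cross(d,ax); n/=np.linalg.norm(n); dist=(o-m)@n
        # sign: left edge -> ray passes at -x side
        r.append((dist*np.sign(n[2]) if 0 else abs(dist))-.021)
    if full:
      for c,p in M:
        r+=list((proj(c,m)[0]-p)*.0009*.5)
    return np.array(r)*1000
for x0,full in (([.543,-.225,-.07],True),([.543,-.225,-.07,.095],True)):
    f=least_squares(res,x0,args=(full,)); print(f.x,np.degrees(f.x[2]),f.fun.round(2))
E
python3 fit.py
```

```text
(387.5, 190.875) [ 0.54516846 -0.22665417  0.095     ]
(250.75, 196.25) [ 0.54392049 -0.22612639  0.095     ]
tri [ 0.54454793 -0.22564668  0.09776236]
[ 0.54529898 -0.22643425 -0.10029742] -5.746618733199831 [-0.41  0.3  -0.63  0.98 -0.6   0.11  0.63  0.06 -0.1   0.64  0.09]
[ 0.54531091 -0.22631828 -0.10079771  0.09546166] -5.77528361265432 [-0.33  0.36 -0.77  0.86 -0.73 -0.03  0.48  0.11 -0.1   0.6   0.1 ]
```

```bash
cat >> fit.py <<'E'
print('ribs')
for c,p,pts in ((C[0],p0,[((142,350),(290,362)),((138,394),(287,405)),((138,434),(280,447))]),(C[1],p1,[((502,360),(650,373)),((502,402),(650,414)),((502,443),(650,456))])):
    for a,b in pts:
        A=onz(c,p(*a),.117);B=onz(c,p(*b),.117);v=B-A; print(A.round(4),B.round(4),((A+B)/2).round(4),np.degrees(np.arctan2(v[1],v[0])))
E
python3 fit.py | sed -n '/ribs/,$p'; python3 - <<'E'
from h import *
# top view coupling + valve edges
im=cv2.imread('pics/a_top.png')
o=cv2.resize(im[180:225,410:490],None,fx=10,fy=10,interpolation=cv2.INTER_CUBIC); cv2.imwrite('pics/z6.png',np.clip(o*1.3,0,255).astype(np.uint8))
E
```

```text
ribs
[ 0.5335 -0.2522  0.117 ] [ 0.5583 -0.2553  0.117 ] [ 0.5459 -0.2537  0.117 ] -7.1471790229102075
[ 0.5328 -0.2577  0.117 ] [ 0.5579 -0.2607  0.117 ] [ 0.5453 -0.2592  0.117 ] -6.846708205784145
[ 0.5328 -0.2628  0.117 ] [ 0.5568 -0.266   0.117 ] [ 0.5448 -0.2644  0.117 ] -7.610381065534149
[ 0.5268 -0.2522  0.117 ] [ 0.5516 -0.2556  0.117 ] [ 0.5392 -0.2539  0.117 ] -7.814413762801229
[ 0.526  -0.2575  0.117 ] [ 0.551  -0.2608  0.117 ] [ 0.5385 -0.2592  0.117 ] -7.545684119804715
[ 0.5253 -0.2628  0.117 ] [ 0.5503 -0.2662  0.117 ] [ 0.5378 -0.2645  0.117 ] -7.863895203125363
```

View pics/z6.png

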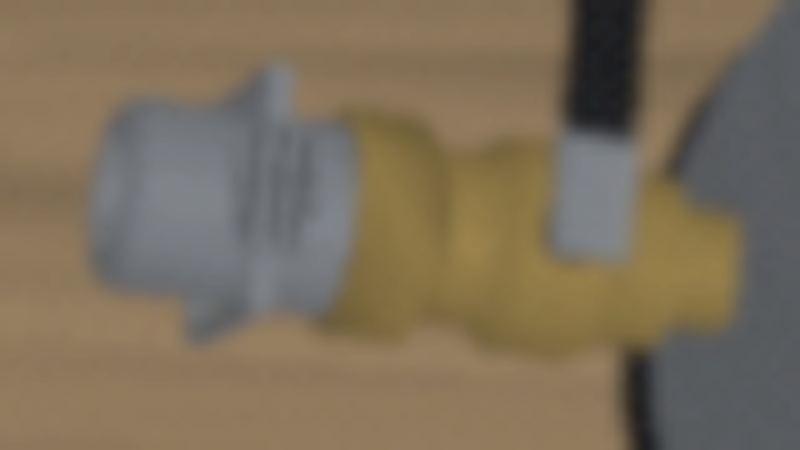

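```bash
cat >> h.py <<'E'
M=np.array([.5450,-.2262,.095]); PSI=-6.5
AX=np.array([-np.sin(np.radians(PSI)),np.cos(np.radians(PSI)),0]); LX=np.array([AX[1],-AX[0],0])
def T(d,dz=0,dx=0): # grip at distance d in front of mouth
    return M+AX*d+LX*dx+[0,0,-.0173+dz]
def rel():
    s=get_state(); v=s['ee_pos']-(M+[0,0,-.0173]); f=s['wrist_force']
    return "t%.2f d%.4f lat%.4f z%.4f | f ax%.1f lat%.1f z%.1f yaw%.2f op%.4f"%(s['time'],v@AX,v@LX,v[2],f@AX,f@LX,f[2],s['eef_rot'][2],s['opening'])
E
python3 - <<'E'
from h import *
o=[-90,0,PSI-90]
move_to(T(.125,.15),o); print(rel())
move_linear(T(.110),feed=.15); dwell(.2); print(rel()); s=get_state(); print(s['eef_rot'],s['q'])
for n in ["side","top"]:
    im=capture(n); cv2.imwrite(f"pics/i_{n}.png",im[:,:,::-1])
    c=calibration(n)
    x0,y0=proj(c,M+AX*.04)[0].astype(int); w=50
    z=cv2.resize(im[max(0,y0-w):y0+w,max(0,x0-w):x0+w,::-1],None,fx=4,fy=4,interpolation=cv2.INTER_CUBIC); 
    np.save(f'i_{n}.npy',[x0-w,y0-w]); cv2.imwrite(f"pics/iz_{n}.png",np.clip(z.astype(float)*1.4,0,255))
a=cv2.imread('pics/iz_side.png');b=cv2.imread('pics/iz_top.png'); cv2.imwrite('pics/iz.png',np.hstack([a,b]))
E
```

```text
t19.04 d0.1257 lat-0.0003 z0.1504 | f ax0.0 lat0.8 z-1.5 yaw-96.41 op0.0312
t20.40 d0.1101 lat0.0006 z0.0008 | f ax-0.2 lat0.0 z-2.5 yaw-96.49 op0.0310
[-8.99111220e+01  6.81092644e-03 -9.64908491e+01] [  0.97943193  28.51431029   5.88763148 111.16547681  -4.3393041
  40.4393008    2.96708368][ WARN:0@2.741] global loadsave.cpp:1063 imwrite_ Unsupported depth image for selected encoder is fallbacked to CV_8U.
```

View pics/iz.png

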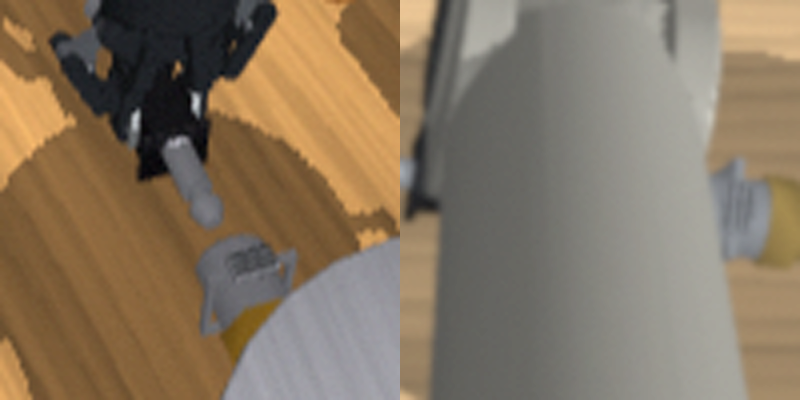

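View pics/i_side.png

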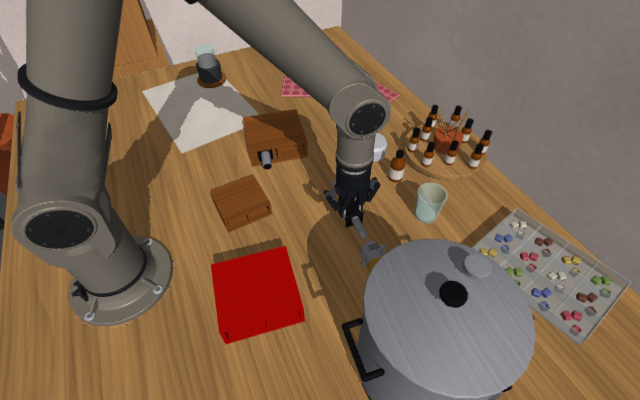

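In the side view the stem points at the coupling, about 20 mm in front of the mouth. The top view is blocked by the arm. I'll overlay the predicted geometry on the side view to check the offset.

```bash
python3 - <<'E'
from h import *
im=cv2.imread('pics/i_side.png'); c=calibration("side"); x0,y0=330,200; k=8
z=cv2.resize(im[y0:y0+75,x0:x0+90],None,fx=k,fy=k,interpolation=cv2.INTER_CUBIC); z=np.clip(z*1.5,0,255).astype(np.uint8)
def circ(ctr,r,col):
    t=np.linspace(0,2*np.pi,60); P=ctr+r*(np.outer(np.cos(t),LX)+np.outer(np.sin(t),[0,0,1]))
    p=((proj(c,P)-[x0,y0]+.5)*k).astype(int); cv2.polylines(z,[p.reshape(-1,1,2)],True,col,1)
circ(M,.021,(0,255,0)); circ(M-AX*.046,.021,(0,255,0))
S=get_state()['ee_pos']+[0,0,.0173]
for d,r in ((.088,.0055),(.080,.010),(.030,.010)): circ(S-AX*d,r,(0,0,255))
cv2.imwrite('pics/j.png',z)
E
```

```text
(no output)
```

View pics/j.png

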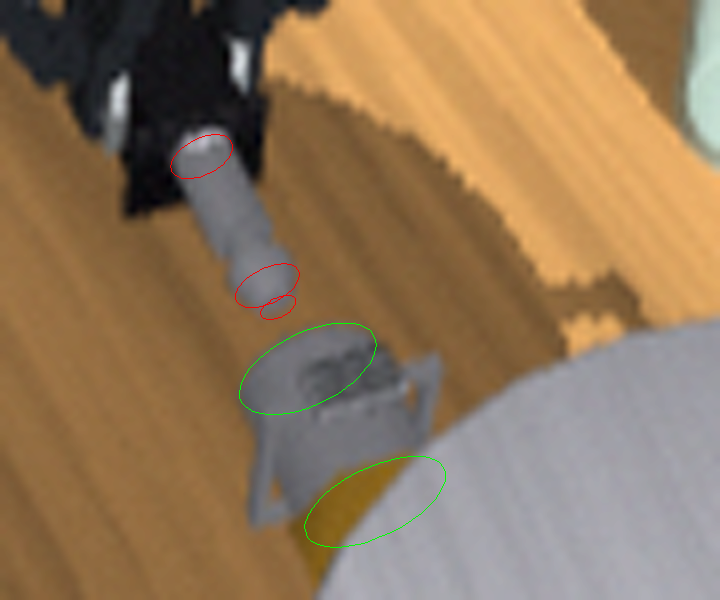

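```bash
python3 - <<'E'
from h import *
print(rel())
f0=get_state()['wrist_force']
for d in [.088,.083,.079,.075,.071,.068]:
    move_linear(T(d,-.0005,-.0004),feed=.05); print(rel())
    f=get_state()['wrist_force']-f0
    if f@AX>8 or abs(f@LX)>8 or abs(f[2])>8: print('stop');break
E
```

```text
t20.50 d0.1101 lat0.0003 z0.0005 | f ax0.9 lat0.1 z-2.7 yaw-96.49 op0.0309
t21.09 d0.0878 lat-0.0004 z-0.0006 | f ax-0.3 lat0.9 z-2.5 yaw-96.53 op0.0306
t21.34 d0.0827 lat-0.0004 z-0.0005 | f ax0.5 lat-0.8 z-2.3 yaw-96.53 op0.0308
t21.59 d0.0787 lat-0.0004 z-0.0005 | f ax0.5 lat0.3 z-1.7 yaw-96.53 op0.0310
t21.84 d0.0745 lat-0.0004 z-0.0005 | f ax0.6 lat-0.4 z-2.2 yaw-96.54 op0.0310
t22.09 d0.0706 lat-0.0004 z-0.0005 | f ax0.3 lat-0.1 z-2.9 yaw-96.53 op0.0313
t22.34 d0.0677 lat-0.0004 z-0.0005 | f ax-0.5 lat-0.0 z-2.9 yaw-96.52 op0.0313
```

```bash
python3 - <<'E'
from h import *
f0=np.array([0,0,-2.5])
for d in [.064,.060,.057,.054,.051,.048,.046,.044,.043,.042,.041,.040]:
    move_linear(T(d,-.0005,-.0004),feed=.04); print(rel())
    f=get_state()['wrist_force']-f0
    if f@AX>28 or abs(f@LX)>12 or abs(f[2])>14: print('stop');break
E
```

```text
t22.59 d0.0635 lat-0.0005 z-0.0005 | f ax-0.2 lat-0.1 z-1.9 yaw-96.54 op0.0308
t22.84 d0.0597 lat-0.0003 z-0.0004 | f ax-0.5 lat-0.2 z-1.6 yaw-96.52 op0.0309
t23.09 d0.0572 lat-0.0001 z-0.0002 | f ax2.6 lat-0.4 z0.2 yaw-96.49 op0.0312
t23.34 d0.0559 lat-0.0001 z-0.0004 | f ax7.1 lat-0.1 z1.8 yaw-96.41 op0.0306
t23.59 d0.0542 lat-0.0001 z-0.0003 | f ax8.9 lat-0.8 z2.3 yaw-96.37 op0.0312
t23.84 d0.0515 lat-0.0001 z-0.0004 | f ax9.5 lat-0.6 z2.2 yaw-96.35 op0.0308
t24.09 d0.0498 lat-0.0002 z-0.0004 | f ax11.8 lat-1.1 z3.0 yaw-96.34 op0.0309
t24.34 d0.0482 lat-0.0002 z-0.0004 | f ax12.4 lat-0.7 z2.5 yaw-96.33 op0.0310
t24.59 d0.0477 lat-0.0002 z-0.0004 | f ax13.3 lat-0.8 z4.2 yaw-96.30 op0.0311
t24.84 d0.0469 lat-0.0002 z-0.0004 | f ax13.1 lat-1.3 z3.8 yaw-96.29 op0.0307
t25.09 d0.0461 lat-0.0002 z-0.0004 | f ax13.8 lat-1.7 z4.4 yaw-96.29 op0.0313
t25.34 d0.0447 lat-0.0003 z-0.0004 | f ax10.5 lat-0.8 z2.7 yaw-96.29 op0.0316
```

```bash
python3 - <<'E'
from h import *
f0=np.array([0,0,-2.5])
for d in np.arange(.039,.026,-.001):
    move_linear(T(d,-.0005,-.0004),feed=.04); print("%.4f"%d,rel())
    f=get_state()['wrist_force']-f0
    if f@AX>24 or abs(f@LX)>12 or abs(f[2])>14: print('stop');break
for n in ["side","wrist"]:
    im=capture(n); cv2.imwrite(f"pics/k_{n}.png",im[:,:,::-1])
im=cv2.imread('pics/k_side.png')[190:290,320:430]; cv2.imwrite('pics/kz.png',np.clip(cv2.resize(im,None,fx=6,fy=6,interpolation=cv2.INTER_CUBIC)*1.5,0,255).astype(np.uint8))
E
```

```text
0.0390 t25.59 d0.0442 lat-0.0003 z-0.0005 | f ax14.2 lat-1.9 z4.0 yaw-96.29 op0.0311
0.0380 t25.84 d0.0434 lat-0.0003 z-0.0005 | f ax14.1 lat-1.4 z4.3 yaw-96.28 op0.0308
0.0370 t26.09 d0.0426 lat-0.0003 z-0.0005 | f ax15.7 lat-1.5 z4.3 yaw-96.27 op0.0312
0.0360 t26.34 d0.0425 lat-0.0003 z-0.0004 | f ax17.5 lat-1.5 z5.1 yaw-96.23 op0.0309
0.0350 t26.59 d0.0425 lat-0.0003 z-0.0004 | f ax18.5 lat-3.4 z5.4 yaw-96.20 op0.0309
0.0340 t26.84 d0.0425 lat-0.0004 z-0.0004 | f ax21.3 lat-3.2 z7.6 yaw-96.16 op0.0305
0.0330 t27.09 d0.0425 lat-0.0004 z-0.0004 | f ax22.7 lat-3.4 z9.0 yaw-96.12 op0.0308
0.0320 t27.34 d0.0425 lat-0.0005 z-0.0004 | f ax26.0 lat-4.7 z10.1 yaw-96.09 op0.0309
stop
```

View pics/kz.png

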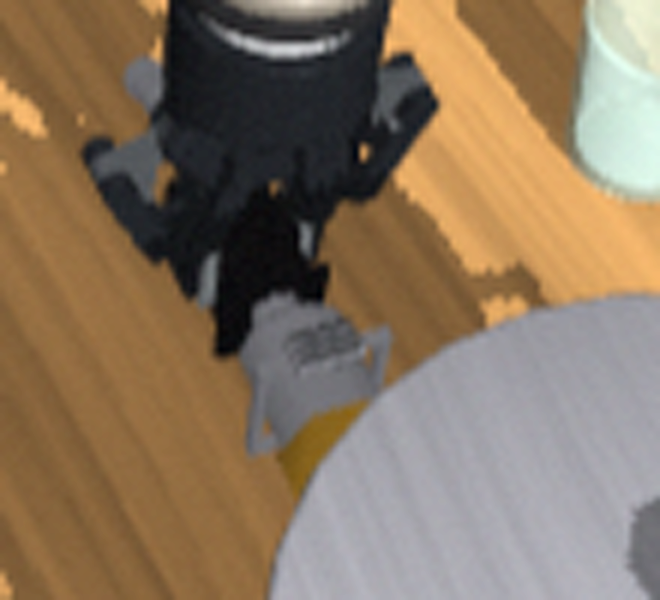

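It hit the hard stop at d = 42.5 mm (42 expected). Now I'll hold briefly and then tug.

```bash
python3 - <<'E'
from h import *
dwell(.3); print(rel())
for d in [.036,.040,.043,.045,.047,.048,.049,.050,.051,.052,.053,.054]:
    move_linear(T(d,-.0005,-.0004),feed=.04); print("%.3f"%d,rel())
    f=get_state()['wrist_force']
    if f@AX<-11: dwell(.4); print('held',rel()); break
    v=get_state()['ee_pos']-M
    if v@AX>.0475: print('slipping out?');break
E
```

```text
t27.74 d0.0425 lat-0.0005 z-0.0005 | f ax26.3 lat-4.4 z9.3 yaw-96.08 op0.0308
0.036 t27.99 d0.0426 lat-0.0003 z-0.0005 | f ax17.2 lat-1.9 z4.2 yaw-96.21 op0.0310
0.040 t28.24 d0.0446 lat-0.0002 z-0.0005 | f ax12.0 lat-0.7 z4.2 yaw-96.29 op0.0311
0.043 t28.49 d0.0447 lat-0.0001 z-0.0005 | f ax7.2 lat1.0 z0.4 yaw-96.41 op0.0307
0.045 t28.74 d0.0447 lat-0.0001 z-0.0005 | f ax2.6 lat2.6 z-2.2 yaw-96.50 op0.0310
0.047 t28.99 d0.0449 lat-0.0000 z-0.0005 | f ax-4.1 lat4.0 z-5.9 yaw-96.57 op0.0311
0.048 t29.24 d0.0450 lat0.0000 z-0.0005 | f ax-5.8 lat4.3 z-6.3 yaw-96.61 op0.0312
0.049 t29.49 d0.0451 lat0.0000 z-0.0005 | f ax-8.2 lat4.6 z-6.5 yaw-96.64 op0.0310
0.050 t29.74 d0.0451 lat0.0001 z-0.0006 | f ax-11.3 lat4.8 z-7.4 yaw-96.68 op0.0311
held t30.14 d0.0451 lat0.0001 z-0.0005 | f ax-10.7 lat5.1 z-7.3 yaw-96.68 op0.0306
```

It locks: it held about 11 N with only 2.4 mm of play. Relax, release, retreat.

```bash
python3 - <<'E'
from h import *
move_linear(T(.0458,-.0005,-.0002),feed=.03); dwell(.2); print(rel())
set_gripper(.062,60); dwell(.2); print(rel())
p=get_state()['ee_pos'].copy()
move_linear(p+[0,0,.05],feed=.08); print(rel())
move_linear(p+[0,0,.17],feed=.2)
move_linear(p+[0,0,.17]+AX*.06,feed=.2); print(rel()) 
q=get_state()['q'].copy(); q[0]-=35; move_j(q)
for n in ["side","top"]:
    im=capture(n); cv2.imwrite(f"pics/l_{n}.png",im[:,:,::-1])
    c=calibration(n)
    for t,z in (("mouth",.095),("stem_tip",.095),("spout_grip",.095),("tumbler_mid",.045),("dropper_mid",.0525),("candle_tin_mid",.0275)):
        for r in spot_point(n,t)[:1]: print(n,t,np.round(r['location'],1),round(r['confidence'],2),onz(c,r['location'],z).round(4))
    print('expected grip',proj(c,M+AX*.044))
s=get_state();print(s['time'],s['wrist_force'],s['ee_pos'])
a=cv2.imread('pics/l_side.png')[190:290,310:410];b=cv2.imread('pics/l_top.png')[150:250,370:470]
cv2.imwrite('pics/lz.png',np.clip(np.hstack([cv2.resize(x,None,fx=4,fy=4,interpolation=cv2.INTER_CUBIC) for x in(a,b)])*1.5,0,255).astype(np.uint8))
E
```

```text
t30.63 d0.0450 lat-0.0001 z-0.0004 | f ax-5.4 lat3.7 z-5.0 yaw-96.52 op0.0309
t31.24 d0.0459 lat-0.0002 z-0.0005 | f ax-0.5 lat-0.6 z0.5 yaw-96.50 op0.0620
t32.02 d0.0460 lat-0.0004 z0.0494 | f ax-0.6 lat-0.1 z-0.3 yaw-96.49 op0.0620
t33.22 d0.1067 lat-0.0010 z0.1680 | f ax-1.6 lat0.1 z0.4 yaw-96.39 op0.0620
side mouth [372.  245.7] 0.9 [ 0.5531 -0.2301  0.095 ]
side spout_grip [359.8 233.5] 0.59 [ 0.5448 -0.1885  0.095 ]
side dropper_mid [395.4 165.7] 0.67 [ 7.706e-01 -2.000e-04  5.250e-02]
side candle_tin_mid [374.3 147.5] 0.81 [0.7728 0.1166 0.0275]
expected grip [[360.46656963 230.81404048]]
top mouth [416.9 201.1] 0.84 [ 0.5414 -0.2159  0.095 ]
top spout_grip [398.5 199. ] 0.83 [ 0.5454 -0.1766  0.095 ]
top tumbler_mid [381.3 100.5] 0.81 [ 0.7827 -0.1491  0.045 ]
top dropper_mid [316.  101.5] 0.94 [0.775  0.0016 0.0525]
top candle_tin_mid [267.8  99.7] 0.91 [0.7871 0.1147 0.0275]
expected grip [[401.20548573 196.89422784]]
35.2083 [0.90741184 0.53951236 0.10926053] [0.52436951 0.22060951 0.24566896]
```

View pics/lz.png

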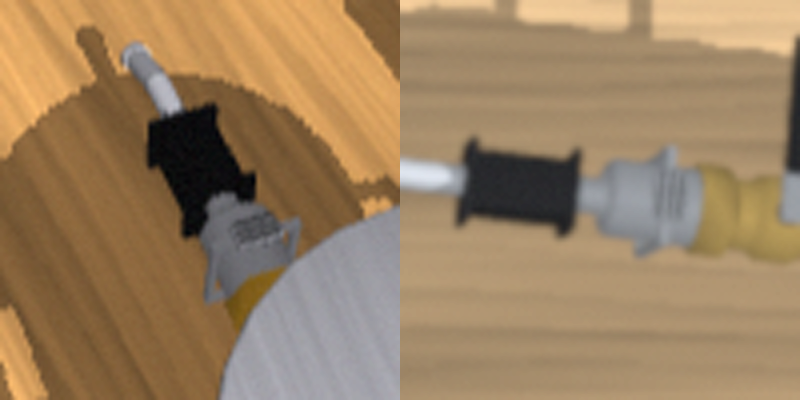

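View pics/l_top.png

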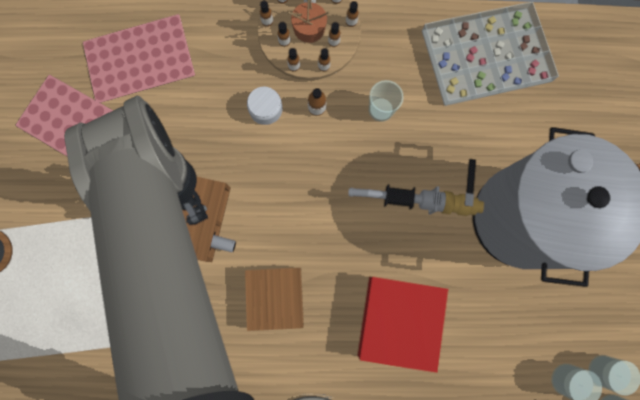

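The spout sits in line in the coupling, grip at (400,197) in the top view. The thick spout is still in the rack at (223,243), and the tin, bottle and tumbler haven't moved.

```bash
python3 - <<'E'
from cell import *
sign_off(); print(get_state()['time'])
E
```

```text
the job is handed in; nothing more can be done
the job is handed in; nothing more can be done
```

The slim, grooved spout is locked in the melter's coupling and let go, and the job was handed in after about 35 s. The sign-off gives no verdict, so what follows rests on my own readings.

- **Drawing out:** I pulled it from the rack by its stem, set it down on the bench in front of the rack, and took it again by the hand grip.
- **Insertion:** It went in with almost no sideways force until it reached the latch and the shut-off disc. It met the hard stop 42.5 mm in front of the mouth (42 mm expected), with a push of up to 26 N, slightly over the recommended 25 N.
- **Tug:** With about 11 N of pull held for 0.4 s, it moved back about 2.5 mm (2 mm of play expected) and stayed there, so the latch holds. There was also about 5 N sideways and 7 N vertical load at the wrist.
- **Last checks:** In the final pictures the spout is in line with the coupling, outlet end down. The thick spout is still in the rack, and the tumbler, bottle and tin look unmoved. The wrist shows no contact.
- **Disagreements and limits:**
  - The networks' positions for the mouth and other points were off by several millimetres at times, so I used my own edge measurements for the fit.
  - The top camera was blocked by the arm during insertion.
  - I judged the latch's return from the locked play and the tug, not from a direct measurement.

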